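Nest the bean dish in its tray on the turntable

TASK

The deep bean-shaped wooden dish was left lying on the sloped letter rest. Lift it off and nest it in the wide bean-shaped tray on the turntable: level it, turn it until its outline matches the tray's, and lower it gently until it sits fully home on the tray's floor, without dropping it or pressing hard. Do not let the turntable swing round, leave the other things where they are, and let go.

Things in the scene. Friction and masses are not known exactly. Their poses are not given: they have to be found in the camera images.
- bean_dish: Deep bean (kidney) shaped dish, brown wood, 160 g, open top. Over the rim 152 long (y) x 76 wide (x), 46 high, wall 4, floor 5. Origin: underside, middle of the waist. +x = bulging side, -x = hollow side, z up out of its mouth. Waist across x, outside: x = +-24 at the underside, +-28.5 at the rim (walls flare 5.6 deg); good grasp there. Starts on the sloped board, z axis 30 deg from vertical.
- bean_dish_hollow (a point): Point of the dish 40 mm from its origin towards -x, at underside height, in the mouth of the hollow side. The lobes curve to -x, to x = -43 (underside) and -47 (rim); outline = arc of radius 70, half angle 43 deg, centre (-70, 0), widened all round by 24 (underside) to 28.5 (rim). At the start the hollow side faces down the slope and the lobes touch the lip.
- wide_tray: Wide shallow bean-shaped tray, same wood, screwed to the turntable top. Over the rim 166 long (y) x 90 wide (x), 22 high, wall 5, floor 6 thick. Origin: underside, middle of the waist, 28 mm above the table; axes as the dish's. Inside it is the dish's outline plus 4.5 mm all round. Nested, the dish's axes match the tray's, its origin lies 6 mm above the tray's, its rim 30 mm above the tray's rim.
- wide_tray_hollow (a point): Point 40 mm from the tray's origin towards -x (hollow side), at inner floor height; bean_dish_hollow comes to lie here.
- turntable: The turntable's fixed foot, a dark steel disc 170 across; origin on the table under the axis. The plywood top (240 across, upper face 28 mm above the table) turns freely on it (drag about 0.02 N m). The tray's origin lies 12 mm from the axis.
- turntable_line (a point): Outer end of the dark line inlaid in the turntable top, 115 mm from the axis, on the tray's hollow side; shows how the turntable is set.
- letter_rest: Fixed sloped letter rest of birch plywood, 300 wide (y), 121 deep (x = -68 to 53), 88 high. Its board rises 30 deg from the front (-x) to the back (+x), with a lip 9 thick and 11 high (square to the board) along its lower edge. Origin: on the table, under the middle; the board's surface meets the lip at x = -55, z = 25.
- remote: Black remote control, 120 x 40 x 15, lying on the letter rest beside the dish, its length up the slope; leave alone. Origin: centre of underside.
- straight_tray: Small straight oval tray of the same wood, 128 (y) x 64 (x), 30 high, on the table; it does not match: leave alone. Origin: centre of underside.
- charging_cube: White charging cube, 34 mm, on the table; leave alone. Origin: centre of underside.
- cup: Teal ceramic cup, 76 across, 85 high, on the table; leave alone. Origin: centre of underside.
- gel_bottle: White bottle with black cap, 44 across, 110 high, on the table; leave alone. Origin: centre of underside.
- card_case: Dark metal card case, 70 x 102 x 10, on the table; leave alone. Origin: centre of underside.

How it is judged:
By the outcome, as a careful person would: the job done as asked, in the order asked, and still so for the second after the job is handed in, with the robot touching nothing.
It also fails if it takes over 38 s, if anything falls off the work surface, if the arm or the gripper's body presses on something with over 40 N, if the wrist force passes 120 N, or if a joint passes its speed limit or range.

ROBOT

A 6-joint arm with a two-finger parallel gripper is mounted at the origin on the work surface. World frame = base frame: x ahead of the robot, y to its left, z up, the work surface at z = 0. Lengths are in mm, angles in rad, forces in N, time in s.
With the tool pointing down it reaches from about 350 to 775 mm from the base axis. Payload 7.3 kg.
Tool frame: the origin (TCP) lies on the centre line of the jaws, within the pads' length; the fingertips stand 17 mm ahead of it and the grasp point (between the pads) lies 2 mm behind it; z points along the fingers, y is the line along which they close (so a half turn about z gives the same grasp; the last joint's range is limited). The gripper opens to 92 mm and grips with 3 to 60 N. Pads are 19 mm wide; open, the fingers measure 130 mm over their backs; the gripper's body (75 mm by 190 mm) begins 47 mm behind the grasp point.
Start: joints at [-1.374, 0.342, 1.524, -0, 1.275, -0.146], TCP at [176.489, -494.468, 208.841] pointing down, gripper open.
Joint ranges: [-2.53, 2.53], [-0.77, 2.02], [0.04, 2.7], [-1, 4.14], [0.28, 2.66], [-3.11, 3.11]. Speed limits (rad/s): [2.57, 2.57, 3.14, 3.14, 3.14, 3.14].

INTERFACE

Orientations are given as [roll, pitch, yaw] about the fixed x, y, z axes, in that order (R = Rz(yaw) Ry(pitch) Rx(roll)).
In Python, from plant import bot gives the robot as it stands. The module is installed in compiled form; this text tells all that it offers.
- The arm moves only by the shell command python3 -m pendant 'ROWS'. ROWS is JSON, a list of rows, each a list of 3 entries, a list of its own where there are three numbers: the shift along the world's x, y, z as a fraction of full scale, then the turn, a rotation vector about the world's x, y, z as a fraction of full scale, then the opening, from -1 (shut) to 1 (fully open), so that 0 is half open. In form: [[[tx, ty, tz], [rx, ry, rz], claw], ...]. A call has exactly 10 rows; each row shifts and turns the commanded pose from where the row before left it; what a row does not reach is not made up. Full scale, the value 1, is 30 mm for a shift and 0.12 rad for a turn. A row lasts 1/12 s, in which the tool goes at most 41.7 mm and 7.16 degrees, less where a joint would pass 70% of its speed; a pose out of reach is approached as far as the arm can. A call with a number of a shift or a turn outside -1 to 1 is refused whole. A call with a gripper value outside its range is refused whole. The fingers move at their own pace and stop on an object; the grip force is fixed at half the most. Time passes only in rows, so rows that do not move let the fingers close, or fill a call up. It gives the time, the measured TCP pose, the force, the opening and the grip force at its end, in the units of the state.
- bot.get_obs(): the state, without advancing time (a new reading comes with each control period).
- bot.capture(name): name is "side" or "top"; returns the picture (384x512x3 uint8, blue, green, red); there is no depth.
- bot.camera_params(name): a dict with "fovy" (degrees; the focal length in pixels is half the picture's height over the tangent of half this angle, whatever the lens; pixels are square), "cx", "cy" (the principal point, pixels), "camera_from_world" (4x4, takes a point from world to camera coordinates). Camera axes: x right, y down, z forward; pixel columns grow to the right and rows downward; lengths in mm; the calibration is good to about 2 mm. A picture is of the moment at which its call begins. camera_params takes no time and is no camera call.
- bot.close_job(): hands the job in; it is judged then, once.
The state is a dict: "time": time; "joint_positions": joint angles; "dq": joint speeds; "tau": joint torques, N m; "tool_pos": TCP position; "tcp_rot": TCP orientation; "contact_force": force on the tool from outside, world axes, zero at the start; "moment": the same for the moment, N m; "grip_width": finger opening in mm; "finger_force": force on a finger pad.
Only numpy, scipy, OpenCV 4.12 (cv2) and the standard library are available. Lean on these libraries where they do the work, as an engineer would, in place of code of your own. Each camera call takes 0.05 s, during which the arm holds its last target. There are 200 camera calls.

## Working session

There is one attempt and no reset: what is moved stays moved. The work goes in short steps, Python scripts to look and compute and a shell command to move; the robot and the scene stay as the last step left them, time stands still between calls to the robot, and variables do not carry over. Pictures are saved under pics/ and viewed, at most 10 in all, crops included, and the job is handed in when it is done.

```bash
mkdir -p pics; python3 - <<'E'
from plant import bot
import cv2
for n in("top","side"):
    cv2.imwrite(f"pics/{n}0.png",cv2.resize(bot.capture(n),(800,600),interpolation=cv2.INTER_CUBIC)); print(bot.camera_params(n))
o=bot.get_obs();print(o)
E
```

```text
{'fovy': 55.36083972107821, 'cx': 259.6890977428907, 'cy': 195.19986646511876, 'camera_from_world': array([[-5.50893147e-03, -9.99802519e-01,  1.90938633e-02,
        -1.16456321e+02],
       [-9.92534105e-01,  3.14036549e-03, -1.21926977e-01,
         6.02756050e+02],
       [ 1.21842937e-01, -1.96229979e-02, -9.92355398e-01,
         8.20078463e+02],
       [ 0.00000000e+00,  0.00000000e+00,  0.00000000e+00,
         1.00000000e+00]])}
{'fovy': 45.410554773919905, 'cx': 256.3288770446265, 'cy': 196.78448164057255, 'camera_from_world': array([[-9.79338750e-01, -2.02046652e-01, -8.53013385e-03,
         5.50816871e+02],
       [-1.16733430e-01,  5.99254929e-01, -7.92001791e-01,
         1.74974729e+02],
       [ 1.65133035e-01, -7.74642292e-01, -6.10459172e-01,
         9.13177574e+02],
       [ 0.00000000e+00,  0.00000000e+00,  0.00000000e+00,
         1.00000000e+00]])}
{'time': 0.1, 'joint_positions': array([-1.37402198e+00,  3.42666030e-01,  1.52491436e+00, -1.82435257e-06,
        1.27542500e+00, -1.46004749e-01]), 'dq': array([ 9.25052653e-04, -1.89003926e-03, -2.68159262e-03, -5.65459443e-04,
        1.59539676e-03,  5.29055357e-05]), 'tau': array([ 2.13184561e-03, -4.32004058e+01, -2.44694942e+01,  7.19566480e-02,
        5.26614266e-02, -6.42756709e-05]), 'tool_pos': array([ 176.39593719, -494.06168058,  208.21024159]), 'tcp_rot': array([-3.14019470e+00, -2.03806805e-04,  3.42779484e-01]), 'contact_force': array([-0.65873914, -0.45162643,  0.37311934]), 'moment': array([ 0.04040333,  0.04403329, -0.06219427]), 'finger_force': 0.0, 'grip_width': 91.63009144389652}
```

View pics/top0.png

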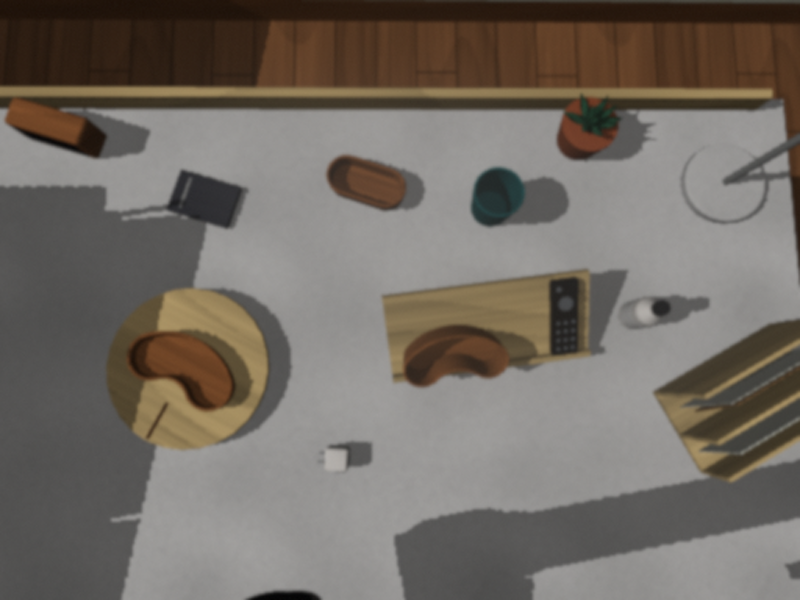

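View pics/side0.png

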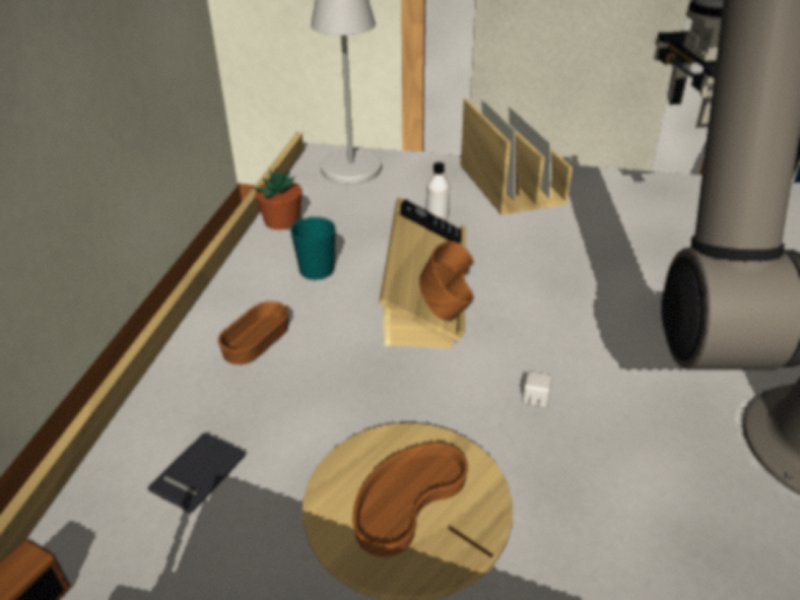

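The top view shows the turntable with the tray at about (185,370), the rest with the dish at about (457,352), and the remote at (565,315). The side view agrees with this. Next I'll enlarge the tray and the dish in both views.

```bash
cat > h.py <<'E'
import numpy as np,cv2
from plant import bot
def P(n):
    c=bot.camera_params(n);return 192/np.tan(np.radians(c['fovy']/2)),c['cx'],c['cy'],c['camera_from_world']
def proj(n,p):
    f,cx,cy,T=P(n);q=np.atleast_2d(p)@T[:3,:3].T+T[:3,3];return q[:,:2]/q[:,2:]*f+[cx,cy]
def back(n,uv,z):
    f,cx,cy,T=P(n);uv=np.atleast_2d(uv);d=np.c_[(uv-[cx,cy])/f,np.ones(len(uv))]@T[:3,:3];o=-T[:3,:3].T@T[:3,3]
    return o+d*((z-o[2])/d[:,2])[:,None]
def outline(off,n=25):  # bean outline, local xy, widened by off
    a=np.radians(43);t=np.linspace(-a,a,n);e=np.linspace(0,np.pi,n)
    A=np.c_[-70+(70+off)*np.cos(t),(70+off)*np.sin(t)]
    c=lambda s:np.array([-70+70*np.cos(a),s*70*np.sin(a)])
    B=c(1)+off*np.c_[np.cos(a+e),np.sin(a+e)]
    C=np.c_[-70+(70-off)*np.cos(t[::-1]),(70-off)*np.sin(t[::-1])]
    D=c(-1)+off*np.c_[np.cos(-a+np.pi+e),np.sin(-a+np.pi+e)]
    return np.r_[A,B,C,D]
def crop(im,x,y,w,h,s,pts=(),col=(0,255,0)):
    c=cv2.resize(im[y:y+h,x:x+w],None,fx=s,fy=s,interpolation=cv2.INTER_CUBIC)
    for k in pts: cv2.polylines(c,[np.round((k-[x,y]+.5)*s-.5).astype(np.int32)],False,col,1)
    return c
E
python3 - <<'E'
from h import *
t=bot.capture("top");s=bot.capture("side")
np.save("t0.npy",t);np.save("s0.npy",s)
m=np.zeros((600,800,3),np.uint8)
def put(c,x,y):
    c=c[:600-y,:800-x];m[y:y+c.shape[0],x:x+c.shape[1]]=c
put(crop(t,65,180,115,115,3.4),0,0);put(crop(t,240,165,145,85,2.7),400,0)
put(crop(s,188,264,145,120,2.5),0,340+55-50+0) ;put(crop(s,238,120,72,105,3.3),400,250)
cv2.imwrite("pics/m1.png",m)
# circle reading from first pics (/1.5625): extents of disc in top
uv=np.array([[107,370],[269,370],[188,288],[183,449]])/1.5625
print(back("top",uv,28))
print(back("top",np.array([[165,405],[150,438]])/1.5625,28))
print(back("side",np.array([[450,526],[492,555]])/1.5625,28))
E
```

```text
[[507.79175082 324.2487149   28.        ]
 [506.51569682  85.13612284  28.        ]
 [630.42043112 210.01490129  28.        ]
 [392.41376228 207.6105302   28.        ]]
[[456.04607525 236.60395573  28.        ]
 [408.53248671 256.22484009  28.        ]]
[[457.96548634 235.61347468  28.        ]
 [408.96845232 262.62182388  28.        ]]
```

View pics/m1.png

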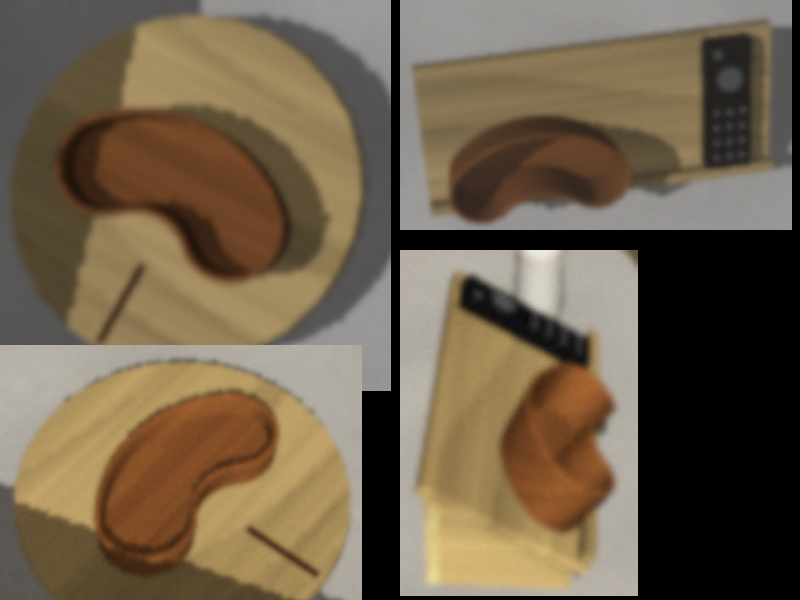

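```bash
cat >> h.py <<'E'
from scipy.spatial.transform import Rotation as Ro
from scipy.optimize import minimize
S=4
DISH=[(24,0),(28.5,46)];TRAY=[(32.9,0),(35.1,22)]
def sil(n,levels,R,p,box):
    x,y,w,h=box;m=np.zeros((h*S,w*S),np.uint8)
    L=[proj(n,np.c_[outline(o,15),np.full(60,z)]@R.T+p) for o,z in levels]
    L=[np.round((l-[x,y]+.5)*S-.5).astype(np.int32) for l in L]
    for l in L: cv2.fillPoly(m,[l],255)
    for a in range(len(L)-1):
        for i in range(60):
            j=(i+1)%60;cv2.fillConvexPoly(m,cv2.convexHull(np.array([L[a][i],L[a][j],L[a+1][i],L[a+1][j]])),255)
    return m
def brown(im,box,th=1.5):
    x,y,w,h=box;c=cv2.resize(im[y:y+h,x:x+w],None,fx=S,fy=S,interpolation=cv2.INTER_CUBIC).astype(float)
    m=((c[...,2]/(c[...,1]+1)>th)*255).astype(np.uint8)
    k,lab,st,_=cv2.connectedComponentsWithStats(m);i=1+np.argmax(st[1:,4]);m=((lab==i)*255).astype(np.uint8)
    return cv2.morphologyEx(m,cv2.MORPH_CLOSE,np.ones((13,13)))
def fit(f,x0,step,masks,levels):
    """f(params)->R,p ; masks: list of (cam,box,mask)"""
    def cost(v):
        R,p=f(v);return sum(np.mean(cv2.absdiff(cv2.GaussianBlur(sil(n,levels,R,p,b),(9,9),0),cv2.GaussianBlur(k,(9,9),0)))/np.mean(k) for n,b,k in masks)
    x0=np.array(x0,float)
    for r in range(3):
        s=np.vstack([x0]+[x0+np.eye(len(x0))[i]*step[i]/(r+1) for i in range(len(x0))])
        o=minimize(cost,x0,method='Nelder-Mead',options=dict(initial_simplex=s,xatol=.01,fatol=1e-5,maxiter=400));x0=o.x
    return o.x,o.fun
E
cat > m2.py <<'E'
from h import *
t=np.load("t0.npy");s=np.load("s0.npy")
bt=("top",(75,200,90,70));bs=("side",(215,275,95,90));dt=("top",(250,200,85,55));ds=("side",(260,148,50,65))
im={"top":t,"side":s};out=[]
M=lambda b:(b[0],b[1],brown(im[b[0]],b[1]))
ft=lambda v:(Ro.from_euler('z',v[2]/100).as_matrix(),np.array([v[0],v[1],28]))
th=np.radians(30)
def fd(v): # origin xyz, rest yaw, spin about dish z
    return (Ro.from_euler('z',v[3]/100)*Ro.from_euler('y',-th)*Ro.from_euler('z',v[4]/100)).as_matrix(),np.array(v[:3])
for nm,ms in(("both",(bt,bs)),("top",(bt,)),("side",(bs,))):
    x,c=fit(ft,[515,205,-45],[8,8,15],[M(b) for b in ms],TRAY);print("tray",nm,x,c)
    if nm=="both": T=x
for nm,ms in(("both",(dt,ds)),):
    x,c=fit(fd,[500,-115,50,8,0],[10,10,10,10,10],[M(b) for b in ms],DISH);print("dish",nm,x,c)
g=lambda lv,R,p:[(o,z) for o,z in lv]
m=np.zeros((600,800,3),np.uint8)
def put(c,x,y): c=c[:600-y,:800-x];m[y:y+c.shape[0],x:x+c.shape[1]]=c
for (n,b),lv,(R,p),xy,sc in((bt,TRAY,ft(T),(0,0),4),(bs,TRAY,ft(T),(0,290),3.4),(dt,DISH,fd(x),(400,0),4),(ds,DISH,fd(x),(400,240),5)):
    k=cv2.findContours(cv2.resize(M((n,b))[2],None,fx=1/S,fy=1/S),0,2)[0][0][:,0]+[b[0],b[1]]
    put(crop(im[n],*b,sc,[proj(n,np.c_[outline(o),np.full(100,z)]@R.T+p) for o,z in lv]),*xy)
cv2.imwrite("pics/m2.png",m)
p=back("top",[[107.1,258.2],[94.4,280.3]],28);q=back("side",[[287.2,337.2],[315.2,355.6]],28);print(p,q)
# rest corners: lip/back edges
c=lambda u,v:[u/2.7+240,v/2.7+165]
print("back edge z88",back("top",[c(415,65),c(770,21)],88)+0) if 0 else None
print("back edge z88",back("top",[[15/2.7+240,66/2.7+165],[369/2.7+240,21/2.7+165]],88))
E
python3 m2.py
```

```text
tray both [522.66717619 202.17202915 -46.53818705] 0.21740519805297387
tray top [523.05667083 203.33918449 -44.19881928] 0.13259880650025252
tray side [522.29857603 202.06170298 -47.42528918] 0.08181135404589866
dish both [436.50432  -78.603456  52.412544  22.943104  -0.813056] 2.000459234812095
[[458.29778106 233.27678348  28.        ]
 [408.60468975 259.85605144  28.        ]] [[459.14460653 237.00095381  28.        ]
 [408.37247589 263.26633233  28.        ]]
back edge z88 [[ 609.01637292  -86.9216553    88.        ]
 [ 645.82083407 -380.13085259   88.        ]]
```

View pics/m2.png

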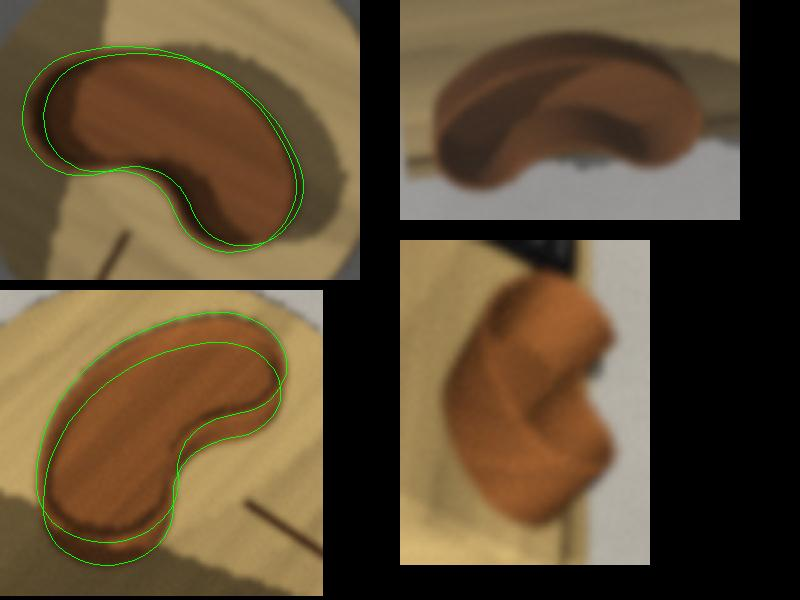

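The tray outlines fit at about (522.5, 202), with yaw about −0.475, and both views, the inlaid line and the disc centre agree with that. The dish fit started from a poor guess. The rest's back edge puts the rest at about (575, −240) with yaw 0.125, so I'll restart the dish fit from there.

```bash
python3 - <<'E'
s=open('m2.py').read()
s=s.replace("x,c=fit(fd,[500,-115,50,8,0],[10,10,10,10,10]","x,c=fit(fd,[558,-170,47,12.5,0],[8,15,5,6,6]").replace("brown(im[b[0]],b[1])","brown(im[b[0]],b[1],1.42)")
s=s.replace('(("both",(dt,ds)),)','(("top",(dt,)),("side",(ds,)),("both",(dt,ds)))')
open('m2.py','w').write(s)
E
python3 m2.py
```

```text
Traceback (most recent call last):
  File "m2.py", line 11, in <module>
    x,c=fit(ft,[515,205,-45],[8,8,15],[M(b) for b in ms],TRAY);print("tray",nm,x,c)
        ~~~^^^^^^^^^^^^^^^^^^^^^^^^^^^^^^^^^^^^^^^^^^^^^^^^^^^
  File "h.py", line 47, in fit
    o=minimize(cost,x0,method='Nelder-Mead',options=dict(initial_simplex=s,xatol=.01,fatol=1e-5,maxiter=400));x0=o.x
  File "h.py", line 43, in cost
    R,p=f(v);return sum(np.mean(cv2.absdiff(cv2.GaussianBlur(sil(n,levels,R,p,b),(9,9),0),cv2.GaussianBlur(k,(9,9),0)))/np.mean(k) for n,b,k in masks)
                    ~~~^^^^^^^^^^^^^^^^^^^^^^^^^^^^^^^^^^^^^^^^^^^^^^^^^^^^^^^^^^^^^^^^^^^^^^^^^^^^^^^^^^^^^^^^^^^^^^^^^^^^^^^^^^^^^^^^^^^^^^^^^^^^^^^
  File "h.py", line 43, in <genexpr>
    R,p=f(v);return sum(np.mean(cv2.absdiff(cv2.GaussianBlur(sil(n,levels,R,p,b),(9,9),0),cv2.GaussianBlur(k,(9,9),0)))/np.mean(k) for n,b,k in masks)
                                                             ~~~^^^^^^^^^^^^^^^^
  File "h.py", line 28, in sil
    L=[proj(n,np.c_[outline(o,15),np.full(60,z)]@R.T+p) for o,z in levels]
       ~~~~^^^^^^^^^^^^^^^^^^^^^^^^^^^^^^^^^^^^^^^^^^^^
  File "h.py", line 6, in proj
    f,cx,cy,T=P(n);q=np.atleast_2d(p)@T[:3,:3].T+T[:3,3];return q[:,:2]/q[:,2:]*f+[cx,cy]
              ~^^^
  File "h.py", line 4, in P
    c=bot.camera_params(n);return 192/np.tan(np.radians(c['fovy']/2)),c['cx'],c['cy'],c['camera_from_world']
ValueError: time passes only in moves, steps and waits
```

`camera_params` doesn't tolerate being called that often, so I'll cache it. The picture shown was the stale one from the earlier run.

```bash
python3 - <<'E'
s=open('h.py').read()
s=s.replace("def P(n):","import functools\n@functools.lru_cache\ndef P(n):",1)
open('h.py','w').write(s)
E
python3 m2.py
```

```text
tray both [522.43538982 203.32274736 -46.5421947 ] 0.13963760134696868
tray top [523.7990158  201.53504527 -45.82525794] 0.08269338134353027
tray side [522.82022115 203.18145851 -47.89445569] 0.054240779306499155
dish top [ 547.85733866 -257.29070735   58.01369494   -8.43894408   -7.17981817] 1.5172437195825246
dish side [ 548.86573715 -174.03704864   52.86223336   20.03281504  -10.45358265] 0.09956585544820838
dish both [ 559.26115412 -251.4226871    -2.08630737   -2.16228871   15.72822575] 1.5336024194081836
[[458.29778106 233.27678348  28.        ]
 [408.60468975 259.85605144  28.        ]] [[459.14460653 237.00095381  28.        ]
 [408.37247589 263.26633233  28.        ]]
back edge z88 [[ 609.01637292  -86.9216553    88.        ]
 [ 645.82083407 -380.13085259   88.        ]]
```

```bash
cat > m3.py <<'E'
from h import *
t=np.load("t0.npy");s=np.load("s0.npy");im={"top":t,"side":s}
dt=("top",(250,200,85,55));ds=("side",(260,148,50,65))
f=t.astype(float)
for uv in((292,215),(275,238),(300,225),(315,235),(325,222),(270,205),(300,250)):
    print(uv,t[uv[1],uv[0]])
th=np.radians(30)
def mk(b,thr):
    x,y,w,h=b[1];c=cv2.resize(im[b[0]][y:y+h,x:x+w],None,fx=S,fy=S,interpolation=cv2.INTER_CUBIC).astype(float)
    m=((c[...,2]-c[...,1])/(c.sum(2)+1)>thr).astype(np.uint8)*255
    k,l,st,_=cv2.connectedComponentsWithStats(m);i=1+np.argmax(st[1:,4])
    return (b[0],b[1],cv2.morphologyEx((l==i).astype(np.uint8)*255,cv2.MORPH_CLOSE,np.ones((13,13))))
mm=[mk(dt,.13),mk(ds,.13)];print([k[2].mean()/255 for k in mm])
def fd(v): return (Ro.from_euler('z',.125)*Ro.from_euler('y',-th)*Ro.from_euler('z',v[3]/100)).as_matrix(),np.array(v[:3])
for nm,ms in(("top",mm[:1]),("side",mm[1:]),("both",mm)):
    if nm=="top": x,c=fit(lambda v:fd([v[0],v[1],50,v[2]]),[555,-174,0],[6,6,6],ms,DISH)
    else: x,c=fit(fd,[555,-174,49,0],[6,6,6,6],ms,DISH)
    print(nm,x,c)
R,p=fd(x);m=np.zeros((600,800,3),np.uint8)
for (n,b,k),xy,sc in((mm[0],(0,0),4.5),(mm[1],(400,0),7)):
    c=crop(im[n],*b,sc,[proj(n,np.c_[outline(o),np.full(100,z)]@R.T+p) for o,z in DISH])
    cn=cv2.findContours(cv2.resize(k,(c.shape[1],c.shape[0]),interpolation=0),0,2)[0];cv2.drawContours(c,cn,-1,(255,0,0),1)
    m[xy[1]:xy[1]+c.shape[0],xy[0]:xy[0]+c.shape[1]]=c[:600-xy[1],:800-xy[0]]
cv2.imwrite("pics/m3.png",m)
E
python3 m3.py
```

```text
(292, 215) [38 57 84]
(275, 238) [40 58 84]
(300, 225) [42 64 96]
(315, 235) [42 59 85]
(325, 222) [58 80 93]
(270, 205) [ 83 117 135]
(300, 250) [147 149 150]
[np.float64(0.23816844919786095), np.float64(0.3788269230769231)]
top [ 551.22515388 -181.9117821     8.40655215] 0.7974830639524965
side [ 548.79781008 -176.79955958   52.00411778   -2.55052844] 0.08986879994903693
both [ 5.50271471e+02 -1.87141945e+02  4.26116552e+01 -7.76159418e-03] 0.8454660536212335
```

View pics/m3.png

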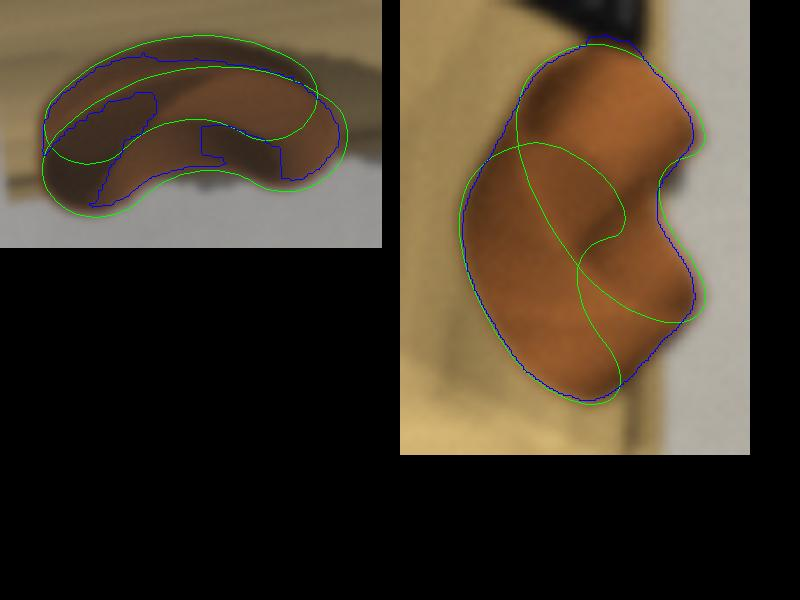

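The overlay shows the top mask missing the dark inner walls, so I'll loosen the threshold and refit.

```bash
sed -i 's/mk(dt,.13),mk(ds,.13)/mk(dt,.095),mk(ds,.125)/; s/print(uv.*/pass/' m3.py; python3 m3.py
```

```text
[np.float64(0.3902005347593583), np.float64(0.38198076923076923)]
top [ 550.29744985 -182.59105033    3.82260017] 0.09750661219707672
side [ 548.93845165 -182.63690134   47.58638225   -4.24807178] 0.07151951653137718
both [ 550.0313777  -185.40660352   44.42519982   -2.38725973] 0.15418429559856367
```

View pics/m3.png

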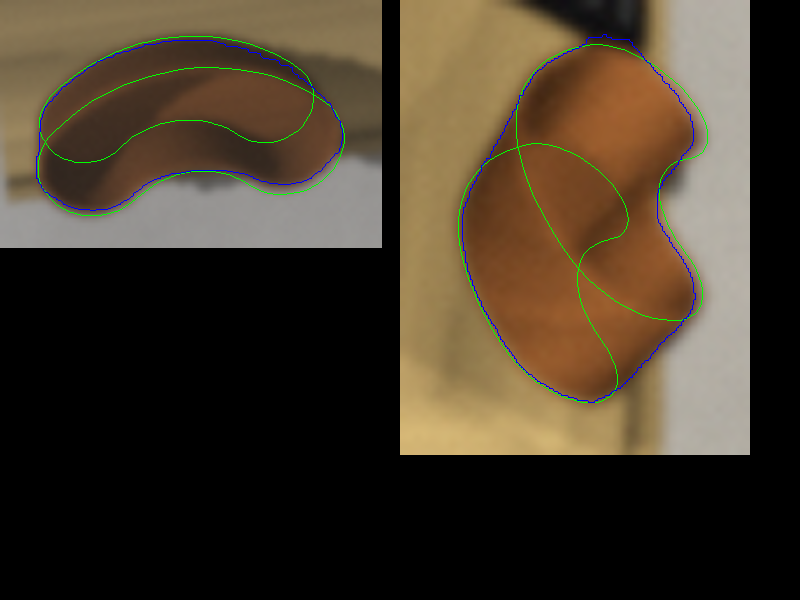

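The fits agree on the dish origin at about (550.5, −183.5, 47). That matches lobes on the lip of a rest with yaw 0.125 and board height 47. I'll grasp with the TCP 39 mm up the dish axis so the fingertips clear the lip, and later the tray rim. Now I'll move to the pre-grasp.

```bash
cat > go.py <<'E'
import sys
from h import *
np.set_printoptions(precision=3,suppress=True)
def tgt(yaw,tilt,p): # dish pose -> tool R
    Rd=(Ro.from_euler('z',yaw)*Ro.from_euler('y',-tilt)).as_matrix()
    return Rd@np.array([[0,1,0],[1,0,0],[0,0,-1.]]),np.array(p)
def delta(yaw,tilt,p):
    o=bot.get_obs();R,p=tgt(yaw,np.radians(tilt),p)
    c=Ro.from_euler('xyz',o['tcp_rot'])
    print("t",o['time'],"q",o['joint_positions'],"w",o['grip_width'],"F",o['contact_force'],"finger",o['finger_force'])
    print("rows: shift",(p-o['tool_pos'])/30,"turn",(Ro.from_matrix(R)*c.inv()).as_rotvec()/.12)
if __name__=="__main__":
    a=list(map(float,sys.argv[1:]));delta(a[0],a[1],a[2:])
E
python3 -m pendant '[[[0.525,0.505,-0.097],[0,0,1],1],[[0.525,0.505,-0.097],[0,0,1],1],[[0.525,0.505,-0.097],[0,0,1],1],[[0.525,0.505,-0.097],[0,0,1],1],[[0.525,0.505,-0.097],[0,0,1],1],[[0.525,0.505,-0.097],[0,0,1],1],[[0.525,0.505,-0.097],[0,0,1],1],[[0.525,0.505,-0.097],[0,0,1],1],[[0.525,0.505,-0.097],[0,0,1],1],[[0.525,0.505,-0.097],[0,0,1],1]]'
python3 -m pendant '[[[0.525,0.505,-0.097],[0.054,-0.433,0.127],1],[[0.525,0.505,-0.097],[0.054,-0.433,0.127],1],[[0.525,0.505,-0.097],[0.054,-0.433,0.127],1],[[0.525,0.505,-0.097],[0.054,-0.433,0.127],1],[[0.525,0.505,-0.097],[0.054,-0.433,0.127],1],[[0.525,0.505,-0.097],[0.054,-0.433,0.127],1],[[0.525,0.505,-0.097],[0.054,-0.433,0.127],1],[[0.525,0.505,-0.097],[0.054,-0.433,0.127],1],[[0.525,0.505,-0.097],[0.054,-0.433,0.127],1],[[0.525,0.505,-0.097],[0.054,-0.433,0.127],1]]'
python3 go.py .125 30 491.5 -190.9 150.1
```

```text
time: 1.03
tool_pos: [334.6, -342.1, 179.5]
tcp_rot: [-3.142, -0.0, 1.549]
contact_force: [-0.1, 0.0, 0.4]
grip_width: 91.9
finger_force: 0.0
time: 1.87
tool_pos: [492.0, -190.9, 150.7]
tcp_rot: [2.617, -0.036, 1.709]
contact_force: [0.5, 0.9, 0.2]
grip_width: 91.5
finger_force: 0.0
t 1.8667 q [-0.796  0.242  2.002  0.693  0.719 -1.415] w 91.51825269314043 F [0.502 0.907 0.245] finger 0.0
rows: shift [-0.018 -0.001 -0.02 ] turn [-0.301 -0.034 -0.11 ]
```

```bash
python3 -m pendant '[[[0.147,0.02,-0.309],[-0.15,-0.017,-0.055],1],[[0.165,0.021,-0.289],[-0.15,-0.017,-0.055],1],[[0.165,0.021,-0.289],[0,0,0],1],[[0.165,0.021,-0.289],[0,0,0],1],[[0.165,0.021,-0.289],[0,0,0],1],[[0.165,0.021,-0.289],[0,0,0],1],[[0.165,0.021,-0.289],[0,0,0],1],[[0.165,0.021,-0.289],[0,0,0],1],[[0,0,0],[0,0,0],1],[[0,0,0],[0,0,0],1]]'
python3 go.py .125 30 531.2 -185.9 80.8
python3 - <<'E'
from h import *
t=bot.capture("top");s=bot.capture("side");m=np.zeros((420,800,3),np.uint8)
m[:,:400]=crop(t,240,160,100,105,4);m[:,400:]=crop(s,240,130,80,84,5);cv2.imwrite("pics/g1.png",m)
E
```

```text
time: 2.7
tool_pos: [530.5, -186.3, 79.9]
tcp_rot: [2.621, -0.002, 1.696]
contact_force: [-0.3, -1.0, 0.4]
grip_width: 91.8
finger_force: 0.0
t 2.7 q [-0.701  0.404  2.022  0.86   0.505 -1.547] w 91.82103479592226 F [-0.32  -0.957  0.374] finger 0.0
rows: shift [0.022 0.015 0.03 ] turn [-0.013 -0.028  0.002]
```

View pics/g1.png

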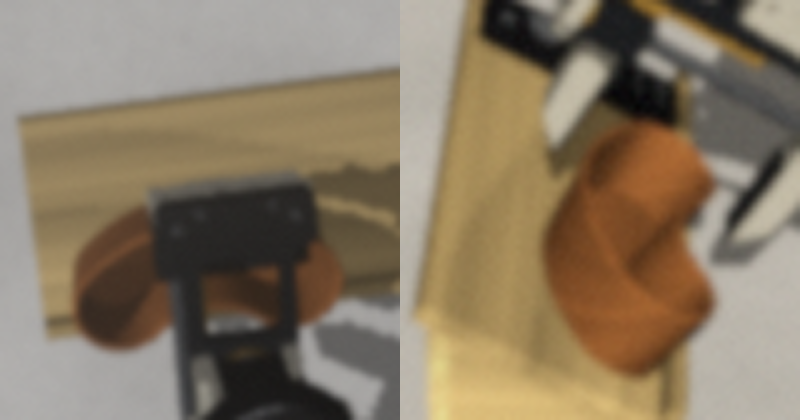

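The gripper straddles the dish. I'll project the expected fingertips and compare: in the side crop the tips show at about (550,147) and (728,243).

```bash
python3 - <<'E'
from h import *
o=bot.get_obs();R=Ro.from_euler('xyz',o['tcp_rot']).as_matrix();p=o['tool_pos']
for s in(46,65,-46,-65):
    q=p+R@[0,s,17];print(s,(proj("side",q)[0]-[240,130])*5,(proj("top",q)[0]-[240,160])*4)
Rd=(Ro.from_euler('z',.125)*Ro.from_euler('y',-np.pi/6)).as_matrix()
for l in([0,0,0],[28.5,0,46],[-28.5,0,46],[-47,60,46],[-47,-60,46]):
    q=np.array([550.5,-183.5,47])+Rd@l;print(l,(proj("side",q)[0]-[240,130])*5)
E
```

```text
46 [123.47821528 184.52486245] [192.58182764 171.88071661]
65 [ 88.90834895 166.65898248] [190.07037336 140.31139911]
-46 [286.79144992 268.92595967] [204.11473035 316.85085187]
-65 [319.70097645 285.93376773] [206.37463738 345.2581866 ]
[0, 0, 0] [180.94114202 259.03874366]
[28.5, 0, 46] [179.43125481 166.0059704 ]
[-28.5, 0, 46] [281.44733659 219.53083255]
[-47, 60, 46] [314.20039831 311.65825708]
[-47, -60, 46] [313.81267472 167.73727899]
```

```bash
python3 - <<'E'
from h import *
o=bot.get_obs();R=Ro.from_euler('xyz',o['tcp_rot']).as_matrix();p=o['tool_pos']
s=bot.capture("side");L=[]
for sg in(1,-1):
    for y0 in(46,65):
        L.append(proj("side",[p+R@[x,sg*y0,z] for x,z in((-9.5,-45),(-9.5,17),(9.5,17),(9.5,-45))]))
Rd=(Ro.from_euler('z',.125)*Ro.from_euler('y',-np.pi/6)).as_matrix();q=np.array([550.5,-183.5,47])
D=[proj("side",np.c_[outline(a),np.full(100,z)]@Rd.T+q) for a,z in DISH]
c=crop(s,245,110,90,84,7,L);a=crop(s,245,110,90,84,7,D,(255,0,0))
c=crop(s,245,110,90,84,7);b=c.copy()
for k,col in((L,(0,255,0)),(D,(255,0,0))):
    for l in k: cv2.polylines(b,[np.round((l-[245,110]+.5)*7).astype(np.int32)],False,col,1)
cv2.imwrite("pics/g2.png",b)
E
```

```text
(no output)
```

View pics/g2.png

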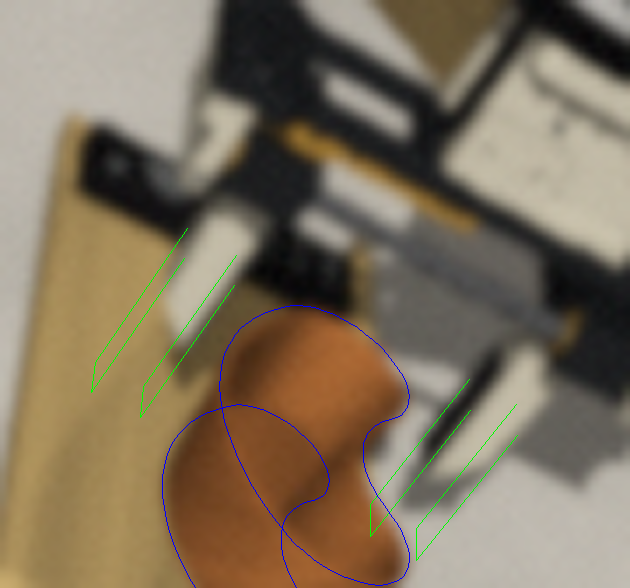

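The dish model sits well, but the fingers appear about 8 px up and to the right of where the measured TCP puts them. I'll check the start pictures and the top view before closing.

```bash
python3 - <<'E'
from h import *
o=bot.get_obs();R=Ro.from_euler('xyz',o['tcp_rot']).as_matrix();p=o['tool_pos']
print(o['tool_pos'],o['tcp_rot'])
R0=Ro.from_euler('xyz',[-3.1402,0,.3428]).as_matrix();p0=np.array([176.4,-494.1,208.2])
s0=np.load("s0.npy");t1=bot.capture("top")
def quads(n,p,R):
    L=[]
    for sg in(1,-1):
        for y0 in(46,65): L.append(proj(n,[p+R@[x,sg*y0,z] for x,z in((-9.5,-45),(-9.5,17),(9.5,17),(9.5,-45))]))
    L.append(proj(n,[p+R@[x,y,-49] for x,y in((-37.5,-95),(37.5,-95),(37.5,95),(-37.5,95),(-37.5,-95))]));return L
a=crop(s0,402,0,110,100,4,quads("side",p0,R0));b=crop(t1,240,150,90,120,4,quads("top",p,R))
m=np.zeros((480,800,3),np.uint8);m[:400,:440]=a;m[:,440:]=b;cv2.imwrite("pics/g3.png",m)
E
```

```text
[ 530.60835048 -186.71442629   81.03343078] [ 2.61985792e+00 -3.78881652e-04  1.69527036e+00]
```

View pics/g3.png

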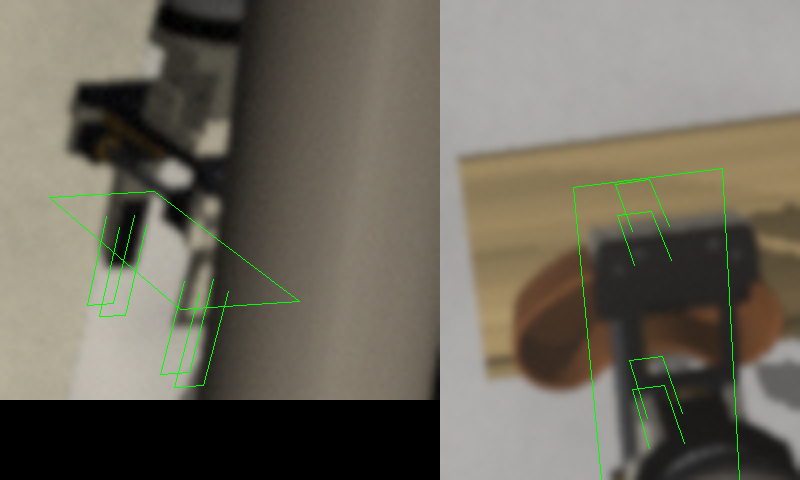

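Pictures viewed so far: the top and side overviews and the crops. The last one confirms that the open fingertips sit roughly 25 mm short of the stated point, which may mean the jaws swing forward as they close. I've used all ten views, so from here I'll measure in code. First test: close partly to 70 mm without touching anything, and track the fingers with template matching.

```bash
python3 - <<'E'
from h import *
np.save("sA.npy",bot.capture("side"))
E
python3 -m pendant '[[[0,0,0],[0,0,0],0.52],[[0,0,0],[0,0,0],0.52],[[0,0,0],[0,0,0],0.52],[[0,0,0],[0,0,0],0.52],[[0,0,0],[0,0,0],0.52],[[0,0,0],[0,0,0],0.52],[[0,0,0],[0,0,0],0.52],[[0,0,0],[0,0,0],0.52],[[0,0,0],[0,0,0],0.52],[[0,0,0],[0,0,0],0.52]]'
python3 - <<'E'
from h import *
a=np.load("sA.npy");b=bot.capture("side");np.save("sB.npy",b)
o=bot.get_obs();R=Ro.from_euler('xyz',o['tcp_rot']).as_matrix();p=o['tool_pos']
k=lambda im:cv2.resize(im,None,fx=4,fy=4,interpolation=cv2.INTER_CUBIC)
for nm,(x,y,w,h),s in(("L",(266,141,12,18),1),("Ltip",(264,150,12,14),1),("R",(304,157,16,18),-1),("Rtip",(302,164,12,14),-1)):
    T=k(a)[y*4:(y+h)*4,x*4:(x+w)*4];A=k(b)[(y-10)*4:(y+h+10)*4,(x-10)*4:(x+w+10)*4]
    r=cv2.matchTemplate(A,T,cv2.TM_CCOEFF_NORMED);_,v,_,l=cv2.minMaxLoc(r);d=np.array(l)/4-10
    q=p+R@[0,s*50,-5];J=np.array([(proj("side",q+R@e)-proj("side",q))[0] for e in([0,1.,0],[0,0,1.])]).T
    print(nm,d,round(v,3),"mm along y,z tool",np.linalg.solve(J,d))
E
```

```text
time: 3.78
tool_pos: [530.5, -186.5, 80.7]
tcp_rot: [2.62, -0.001, 1.695]
contact_force: [-0.4, 0.4, -0.9]
grip_width: 69.6
finger_force: 0.0
L [4.  2.5] 0.968 mm along y,z tool [-11.5023996    0.99494911]
Ltip [4.   2.75] 0.978 mm along y,z tool [-11.85480952   1.59934252]
R [-4.25 -1.5 ] 0.892 mm along y,z tool [10.98492759  1.7775901 ]
Rtip [ 1.   -9.25] 0.726 mm along y,z tool [ 12.8077078  -24.16036754]
```

The jaws close straight, moving about 1–2 mm forward, so the tips really are short of the stated point. I'll measure that with brightness profiles along the two finger faces, in the current image and at the start.

```bash
python3 - <<'E'
from h import *
o=bot.get_obs();R=Ro.from_euler('xyz',o['tcp_rot']).as_matrix();p=o['tool_pos'];s=np.load("sB.npy");s0=np.load("s0.npy")
R0=Ro.from_euler('xyz',[-3.1402,0,.3428]).as_matrix();p0=np.array([176.4,-494.1,208.2])
def prof(im,p,R,ys,xf):
    zs=np.arange(-60,28,4.)
    for y in ys:
        uv=proj("side",[p+R@[xf,y,z] for z in zs]).astype(np.float32)
        v=cv2.remap(im,uv[:,0].reshape(1,-1),uv[:,1].reshape(1,-1),1)[0].astype(int)
        print("y",y," ".join(f"{z:.0f}:{b.sum()//3}/{b[2]-b[0]}" for z,b in zip(zs,v)))
print("now");prof(s,p,R,(38,44,50,-38,-44,-50),9.5)
print("start");prof(s0,p0,R0,(48,53,58,-48,-53,-58),0)
E
```

```text
now
y 38 -60:142/23 -56:141/21 -52:138/23 -48:143/23 -44:144/25 -40:145/25 -36:141/24 -32:138/25 -28:144/25 -24:143/26 -20:136/28 -16:111/35 -12:88/47 -8:99/60 -4:120/72 0:128/76 4:128/76 8:128/76 12:128/77 16:129/76 20:128/77 24:130/76
y 44 -60:181/28 -56:183/28 -52:182/28 -48:182/28 -44:181/27 -40:182/28 -36:182/27 -32:182/28 -28:183/29 -24:172/33 -20:141/43 -16:120/62 -12:121/71 -8:126/75 -4:128/76 0:128/76 4:129/78 8:127/75 12:127/77 16:127/76 20:130/76 24:131/76
y 50 -60:172/27 -56:177/27 -52:178/27 -48:176/27 -44:173/26 -40:170/26 -36:170/25 -32:165/29 -28:159/41 -24:142/61 -20:130/74 -16:128/75 -12:129/76 -8:128/77 -4:128/76 0:127/75 4:127/74 8:128/75 12:129/77 16:131/77 20:129/76 24:128/76
y -38 -60:138/23 -56:134/22 -52:133/22 -48:135/21 -44:134/22 -40:136/22 -36:137/22 -32:138/23 -28:137/23 -24:136/23 -20:130/19 -16:109/15 -12:98/12 -8:97/10 -4:110/18 0:117/44 4:105/82 8:96/103 12:93/103 16:93/103 20:90/101 24:87/99
y -44 -60:181/28 -56:181/28 -52:180/29 -48:182/27 -44:182/28 -40:182/28 -36:182/28 -32:181/28 -28:182/28 -24:169/26 -20:143/20 -16:114/15 -12:98/10 -8:98/9 -4:1
[... 946 characters left out ...]
3/16
y -48 -60:68/12 -56:92/16 -52:121/22 -48:134/22 -44:136/23 -40:141/24 -36:140/25 -32:141/25 -28:140/23 -24:119/22 -20:87/14 -16:111/14 -12:155/15 -8:169/15 -4:171/15 0:172/15 4:173/14 8:175/15 12:173/14 16:173/14 20:174/16 24:173/15
y -53 -60:66/13 -56:97/18 -52:121/21 -48:131/24 -44:134/23 -40:142/26 -36:143/26 -32:146/25 -28:135/24 -24:98/17 -20:95/12 -16:142/15 -12:165/14 -8:171/14 -4:171/15 0:172/14 4:172/15 8:173/14 12:173/14 16:172/15 20:171/15 24:167/14
y -58 -60:48/10 -56:70/13 -52:84/16 -48:90/18 -44:101/20 -40:112/22 -36:118/22 -32:121/22 -28:105/20 -24:80/14 -20:115/12 -16:151/13 -12:160/14 -8:168/14 -4:168/15 0:171/14 4:171/14 8:166/14 12:166/14 16:161/15 20:158/15 24:147/14
```

Both poses and both fingers agree that the real fingertips are at tool z of about −17, so the effective offset is about 34 mm. I'll advance 32 mm along the tool axis, which puts the tips about 24 mm off the board, and check the force.

```bash
python3 -m pendant '[[[0.07,0.012,-0.115],[0,0,0],0.52],[[0.07,0.012,-0.115],[0,0,0],0.52],[[0.068,0.01,-0.115],[0,0,0],0.52],[[0.066,0.008,-0.115],[0,0,0],0.52],[[0.066,0.008,-0.115],[0,0,0],0.52],[[0.066,0.008,-0.115],[0,0,0],0.52],[[0.066,0.008,-0.115],[0,0,0],0.52],[[0.066,0.008,-0.115],[0,0,0],0.52],[[0,0,0],[0,0,0],0.52],[[0,0,0],[0,0,0],0.52]]'
python3 go.py .125 30 547.1 -183.9 53.1
```

```text
time: 4.67
tool_pos: [546.7, -184.1, 52.8]
tcp_rot: [2.621, -0.001, 1.696]
contact_force: [0.1, 0.2, -0.7]
grip_width: 70.0
finger_force: 0.0
t 4.6667 q [-0.672  0.474  2.011  0.952  0.453 -1.626] w 70.0319895161405 F [ 0.14   0.216 -0.709] finger 0.0
rows: shift [0.014 0.006 0.011] turn [-0.007 -0.023  0.002]
```

No contact. Closing on the waist.

```bash
python3 -m pendant '[[[0,0,0],[0,0,0],0.3],[[0,0,0],[0,0,0],0.25],[[0,0,0],[0,0,0],0.2],[[0,0,0],[0,0,0],0.1],[[0,0,0],[0,0,0],0],[[0,0,0],[0,0,0],-0.3],[[0,0,0],[0,0,0],-1],[[0,0,0],[0,0,0],-1],[[0,0,0],[0,0,0],-1],[[0,0,0],[0,0,0],-1]]'
python3 go.py .125 30 547.1 -183.9 53.1
```

```text
time: 5.5
tool_pos: [546.6, -184.3, 53.1]
tcp_rot: [2.62, -0.0, 1.695]
contact_force: [-5.0, -1.0, 2.7]
grip_width: 56.3
finger_force: 28.2
t 5.5 q [-0.672  0.473  2.012  0.952  0.453 -1.626] w 56.28253379700848 F [-5.028 -1.031  2.67 ] finger 28.174940779572353
rows: shift [ 0.018  0.014 -0.001] turn [-0.002 -0.02   0.003]
```

Gripped: width 56 mm, pad force 28 N. Now lifting square off the board.

```bash
python3 -m pendant '[[[-0.03,-0.004,0.06],[0,0,0],-1],[[-0.08,-0.01,0.14],[0,0,0],-1],[[-0.17,-0.02,0.29],[0,0,0],-1],[[-0.2,-0.025,0.35],[0,0,0],-1],[[-0.2,-0.025,0.35],[0,0,0],-1],[[-0.2,-0.025,0.35],[0,0,0],-1],[[-0.2,-0.025,0.35],[0,0,0],-1],[[-0.2,-0.025,0.35],[0,0,0],-1],[[-0.1,-0.01,0.3],[0,0,0],-1],[[0,0,0.2],[0,0,0],-1]]'
python3 go.py -.472 0 523 202 180
```

```text
time: 6.33
tool_pos: [505.0, -189.3, 136.3]
tcp_rot: [2.62, -0.0, 1.695]
contact_force: [0.0, -0.4, -1.3]
grip_width: 56.8
finger_force: 28.4
t 6.3333 q [-0.748  0.269  2.014  0.707  0.628 -1.406] w 56.78145716467424 F [ 0.038 -0.394 -1.308] finger 28.40773404634092
rows: shift [ 0.6   13.045  1.457] turn [ 0.759  4.345 -4.854]
```

```bash
python3 -m pendant '[[[0,0.3,0.3],[0.038,0.217,-0.243],-1],[[0.03,0.652,0.2],[0.038,0.217,-0.243],-1],[[0.03,0.652,0.2],[0.038,0.217,-0.243],-1],[[0.03,0.652,0.2],[0.038,0.217,-0.243],-1],[[0.03,0.652,0.2],[0.038,0.217,-0.243],-1],[[0.03,0.652,0.2],[0.038,0.217,-0.243],-1],[[0.03,0.652,0.2],[0.038,0.217,-0.243],-1],[[0.03,0.652,0.2],[0.038,0.217,-0.243],-1],[[0.03,0.652,0.2],[0.038,0.217,-0.243],-1],[[0.03,0.652,0.1],[0.038,0.217,-0.243],-1]]'
python3 -m pendant '[[[0.03,0.75,-0.05],[0.038,0.217,-0.243],-1],[[0.03,0.75,-0.05],[0.038,0.217,-0.243],-1],[[0.03,0.75,-0.05],[0.038,0.217,-0.243],-1],[[0.03,0.75,-0.05],[0.038,0.217,-0.243],-1],[[0.03,0.75,-0.05],[0.038,0.217,-0.243],-1],[[0.03,0.75,-0.05],[0.038,0.217,-0.243],-1],[[0.03,0.75,-0.05],[0.038,0.217,-0.243],-1],[[0.03,0.7,-0.05],[0.038,0.217,-0.243],-1],[[0.03,0.5,-0.05],[0.038,0.217,-0.243],-1],[[0.03,0.3,-0.05],[0.038,0.217,-0.243],-1]]'
python3 go.py -.472 0 523 202 110
```

```text
time: 7.17
tool_pos: [513.6, -3.1, 196.2]
tcp_rot: [2.881, -0.04, 1.395]
contact_force: [1.3, 0.3, -2.5]
grip_width: 56.3
finger_force: 28.4
time: 8.0
tool_pos: [522.1, 200.5, 180.0]
tcp_rot: [-3.14, -0.0, 1.098]
contact_force: [-0.8, -0.6, -1.8]
grip_width: 56.3
finger_force: 28.4
t 8.0 q [0.229 0.429 1.473 0.001 1.241 0.701] w 56.29035337884145 F [-0.842 -0.587 -1.81 ] finger 28.42966137744952
rows: shift [ 0.029  0.051 -2.334] turn [-0.006 -0.01   0.006]
```

The dish is held level above the tray. I'll fit its silhouette in both cameras (gripper masked out, tray included) to check how it sits in the grip.

```bash
cat > held.py <<'E'
from h import *
np.set_printoptions(precision=3,suppress=True)
o=bot.get_obs();Rt=Ro.from_euler('xyz',o['tcp_rot']).as_matrix();pt=o['tool_pos']
A=np.array([[0,1,0],[1,0,0],[0,0,-1.]]);Rn=Rt@A
im={n:bot.capture(n) for n in("top","side")}
TR=(Ro.from_euler('z',-.475).as_matrix(),np.array([522.7,202.5,28]))
bg=[np.array([[x*w,y*l,z] for x in(-1,1) for y in(-1,1) for z in zz]) for w,l,zz in((48,105,(-58,-330)),(14,52,(-13,-60)))]
data=[]
for n in im:
    q=proj(n,np.c_[outline(30),np.full(100,20)]@Rn.T+pt);t=proj(n,np.c_[outline(35),np.full(100,10)]@TR[0].T+TR[1])
    a=np.r_[q,t];lo=np.maximum(a.min(0)-14,0).astype(int);hi=np.minimum(a.max(0)+14,[512,384]).astype(int)
    b=(*lo,*(hi-lo));x,y,w,h=b
    c=cv2.resize(im[n][y:y+h,x:x+w],None,fx=S,fy=S,interpolation=cv2.INTER_CUBIC).astype(float)
    k=(((c[...,2]-c[...,1])/(c.sum(2)+1)>(.1 if n=="top" else .125))*255).astype(np.uint8)
    k=cv2.morphologyEx(cv2.morphologyEx(k,cv2.MORPH_OPEN,np.ones((5,5))),cv2.MORPH_CLOSE,np.ones((13,13)))
    ig=np.zeros_like(k)
    for g in bg: cv2.fillConvexPoly(ig,cv2.convexHull(np.round((proj(n,g@Rt.T+pt)-lo+.5)*S).astype(np.int32)),255)
    ig=cv2.dilate(ig,np.ones((9,9)));data.append((n,b,k,ig==0,sil(n,TRAY,*TR,b)))
    print(n,b,"brown",(k>0).mean(),"ignored",(ig>0).mean())
f=lambda v:(Ro.from_rotvec(np.r_[v[4:6] if len(v)>4 else (0,0),v[3]]/100).as_matrix()@Rn,pt+Rn@(np.array(v[:3])-[0,0,7.3]))
def run(D,x0,step):
    def cost(v):
        R,p=f(v);return sum(np.mean(cv2.absdiff(cv2.GaussianBlur(cv2.max(sil(n,DISH,R,p,b),T),(9,9),0),cv2.GaussianBlur(k,(9,9),0))[m])/np.mean(k[m]) for n,b,k,m,T in D)
    x0=np.array(x0,float)
    for r in range(3):
        s=np.vstack([x0]+[x0+np.eye(len(x0))[i]*step[i]/(r+1) for i in range(len(x0))])
        r_=minimize(cost,x0,method='Nelder-Mead',options=dict(initial_simplex=s,xatol=.01,fatol=1e-5,maxiter=500));x0=r_.x
    print(cost(np.zeros(len(x0))),x0,r_.fun)
print("dish offset in nominal held frame [x y z yaw*100 (tilt)]")
run(data[:1],[0,0,0,0],[4,4,4,5]);run(data[1:],[0,0,0,0],[4,4,4,5]);run(data,[0,0,0,0],[4,4,4,5]);run(data,[0]*6,[4,4,4,5,5,5])
E
python3 held.py
```

```text
top (np.int64(32), np.int64(193), np.int64(131), np.int64(86)) brown 0.25930898278004616 ignored 0.5882356204509143
side (np.int64(210), np.int64(207), np.int64(104), np.int64(160)) brown 0.3272310697115385 ignored 0.32445162259615384
dish offset in nominal held frame [x y z yaw*100 (tilt)]
0.039923444472001704 [1.967 1.356 0.393 2.005] 0.019965453440060402
0.05328382829104027 [ 4.906 -0.19  -4.649  4.015] 0.040691407002282666
0.09320727276304197 [ 1.917  1.522 -1.574  1.632] 0.06157751539970409
0.09320727276304197 [ 3.048  2.882 -0.309  2.792 -0.837 -5.402] 0.05735728607350418
```

The grip matches nominal to about 2 mm and 0.02 rad. I'll lower to about 9 mm above the tray rim with that correction and measure again.

```bash
python3 -m pendant '[[[-0.004,0.005,-0.4],[0,0,-0.012],-1],[[-0.004,0.005,-0.5],[0,0,-0.012],-1],[[-0.004,0.005,-0.5],[0,0,-0.012],-1],[[-0.004,0.005,-0.5],[0,0,-0.012],-1],[[-0.004,0.005,-0.5],[0,0,-0.012],-1],[[-0.004,0.005,-0.5],[0,0,-0.012],-1],[[-0.004,0.005,-0.5],[0,0,-0.012],-1],[[-0.004,0.005,-0.3],[0,0,-0.012],-1],[[-0.004,0.005,-0.1],[0,0,-0.012],-1],[[0,0,0],[0,0,0],-1]]'
python3 go.py -.485 0 520.9 202 66; python3 held.py
```

```text
time: 8.93
tool_pos: [520.9, 199.2, 65.9]
tcp_rot: [-3.141, 0.0, 1.085]
contact_force: [-0.8, 0.3, -1.9]
grip_width: 56.6
finger_force: 28.4
t 8.9333 q [ 0.228  0.551  1.618 -0.     0.973  0.713] w 56.64925262198112 F [-0.775  0.3   -1.943] finger 28.430939958197996
rows: shift [-0.001  0.093  0.005] turn [ 0.002 -0.004  0.004]
top (np.int64(62), np.int64(197), np.int64(101), np.int64(79)) brown 0.19391527760370975 ignored 0.693069306930693
side (np.int64(211), np.int64(255), np.int64(101), np.int64(112)) brown 0.2746143475954738 ignored 0.4813527669731259
dish offset in nominal held frame [x y z yaw*100 (tilt)]
0.0561761590035154 [-1.316  5.076 -6.456  6.831] 0.03728166158966858
0.03204514032181687 [ 0.847  1.448 -0.872  1.385] 0.026432140862552383
0.08822129932533226 [ 1.213  2.898 -1.4    3.975] 0.06389088921281393
0.08822129932533226 [ 0.945  1.659 -2.688  2.748  1.133  1.43 ] 0.06447826117240525
```

The dish sits about 2.3 mm low in y relative to the tray. I'll correct that and lower into the mouth of the tray.

```bash
python3 -m pendant '[[[0,0.04,0],[0,0,0],-1],[[0,0.04,0],[0,0,0],-1],[[0,0,-0.06],[0,0,0],-1],[[0,0,-0.06],[0,0,0],-1],[[0,0,-0.06],[0,0,0],-1],[[0,0,-0.06],[0,0,0],-1],[[0,0,-0.06],[0,0,0],-1],[[0,0,-0.06],[0,0,0],-1],[[0,0,-0.06],[0,0,0],-1],[[0,0,0],[0,0,0],-1]]'
python3 go.py -.485 0 520.9 201.6 53.4
```

```text
time: 9.87
tool_pos: [521.0, 201.9, 53.2]
tcp_rot: [-3.141, 0.0, 1.085]
contact_force: [-0.6, 0.5, -1.1]
grip_width: 56.3
finger_force: 28.4
t 9.8667 q [0.232 0.57  1.626 0.    0.946 0.718] w 56.275338571260015 F [-0.576  0.456 -1.08 ] finger 28.430043246480636
rows: shift [-0.004 -0.01   0.008] turn [-0.    -0.004  0.005]
```

```bash
python3 -m pendant '[[[0,0,-0.03],[0,0,0],-1],[[0,0,-0.03],[0,0,0],-1],[[0,0,-0.03],[0,0,0],-1],[[0,0,-0.03],[0,0,0],-1],[[0,0,-0.03],[0,0,0],-1],[[0,0,-0.03],[0,0,0],-1],[[0,0,-0.03],[0,0,0],-1],[[0,0,0],[0,0,0],-1],[[0,0,0],[0,0,0],-1],[[0,0,0],[0,0,0],-1]]'
python3 go.py -.485 0 520.9 201.6 53.4;python3 held.py|tail -4
```

```text
time: 10.7
tool_pos: [521.3, 202.0, 47.4]
tcp_rot: [3.141, -0.0, 1.085]
contact_force: [-0.1, 0.1, -2.0]
grip_width: 56.6
finger_force: 28.4
t 10.7 q [0.232 0.578 1.631 0.    0.932 0.718] w 56.55466109330518 F [-0.085  0.105 -2.032] finger 28.430528492317535
rows: shift [-0.015 -0.013  0.199] turn [-0.002  0.004  0.005]
0.05095284015245443 [ 1.711  2.555 -3.141  1.748] 0.040680734161091386
0.028980709692783994 [-0.643  1.74   0.509  0.648] 0.028596808763991424
0.07993354984523843 [ 1.287  1.954 -1.876  4.507] 0.06977564134290212
0.07993354984523843 [ 0.713 -0.104 -2.367  2.568 -0.128  2.739] 0.06939431983977838
```

```bash
python3 -m pendant '[[[0,0,-0.03],[0,0,0],-1],[[0,0,-0.03],[0,0,0],-1],[[0,0,-0.03],[0,0,0],-1],[[0,0,-0.03],[0,0,0],-1],[[0,0,-0.02],[0,0,0],-1],[[0,0,0],[0,0,0],-1],[[0,0,0],[0,0,0],-1],[[0,0,0],[0,0,0],-1],[[0,0,0],[0,0,0],-1],[[0,0,0],[0,0,0],-1]]'
python3 go.py -.485 0 520.9 201.6 41.3
```

```text
time: 11.63
tool_pos: [521.4, 202.0, 43.2]
tcp_rot: [3.141, -0.0, 1.085]
contact_force: [-0.3, 1.1, -1.7]
grip_width: 56.2
finger_force: 28.4
t 11.6333 q [0.232 0.584 1.635 0.    0.923 0.718] w 56.21036623635051 F [-0.301  1.08  -1.692] finger 28.430453313631006
rows: shift [-0.015 -0.013 -0.065] turn [-0.002  0.005  0.005]
```

```bash
python3 -m pendant '[[[0,0,-0.02],[0,0,0],-1],[[0,0,-0.02],[0,0,0],-1],[[0,0,-0.01],[0,0,0],-1],[[0,0,0],[0,0,0],-1],[[0,0,0],[0,0,0],-1],[[0,0,0],[0,0,0],-1],[[0,0,0],[0,0,0],-1],[[0,0,0],[0,0,0],-1],[[0,0,0],[0,0,0],-1],[[0,0,0],[0,0,0],-1]]'
python3 -m pendant '[[[0,0,-0.02],[0,0,0],-1],[[0,0,-0.01],[0,0,0],-1],[[0,0,0],[0,0,0],-1],[[0,0,0],[0,0,0],-1],[[0,0,0],[0,0,0],-1],[[0,0,0],[0,0,0],-1],[[0,0,0],[0,0,0],-1],[[0,0,0],[0,0,0],-1],[[0,0,0],[0,0,0],-1],[[0,0,0],[0,0,0],-1]]'
```

```text
time: 12.47
tool_pos: [521.3, 202.0, 41.7]
tcp_rot: [3.141, -0.0, 1.085]
contact_force: [-0.3, -0.5, -1.5]
grip_width: 56.5
finger_force: 28.4
time: 13.3
tool_pos: [521.3, 202.0, 40.8]
tcp_rot: [3.141, -0.0, 1.085]
contact_force: [-0.1, 0.5, -1.8]
grip_width: 56.4
finger_force: 28.4
```

```bash
python3 -m pendant '[[[0,0,-0.02],[0,0,0],-1],[[0,0,-0.01],[0,0,0],-1],[[0,0,0],[0,0,0],-1],[[0,0,0],[0,0,0],-1],[[0,0,0],[0,0,0],-1],[[0,0,0],[0,0,0],-1],[[0,0,0],[0,0,0],-1],[[0,0,0],[0,0,0],-1],[[0,0,0],[0,0,0],-1],[[0,0,0],[0,0,0],-1]]'
```

```text
time: 14.13
tool_pos: [521.5, 202.0, 40.1]
tcp_rot: [3.141, -0.001, 1.085]
contact_force: [-0.6, -0.1, 5.0]
grip_width: 56.6
finger_force: 28.4
```

```bash
python3 -m pendant '[[[0,0,-0.02],[0,0,0],-1],[[0,0,-0.01],[0,0,0],-1],[[0,0,0],[0,0,0],-1],[[0,0,0],[0,0,0],-1],[[0,0,0],[0,0,0],-1],[[0,0,0],[0,0,0],-1],[[0,0,0],[0,0,0],-1],[[0,0,0],[0,0,0],-1],[[0,0,0],[0,0,0],-1],[[0,0,0],[0,0,0],-1]]'
```

```text
time: 14.97
tool_pos: [521.6, 202.1, 40.1]
tcp_rot: [3.141, -0.001, 1.085]
contact_force: [-3.0, -0.3, 10.8]
grip_width: 56.6
finger_force: 28.3
```

It touched the floor at the expected height. I'll ease off the pressure, then open.

```bash
python3 -m pendant '[[[0,0,0.02],[0,0,0],-1],[[0,0,0.008],[0,0,0],-1],[[0,0,0],[0,0,0],-1],[[0,0,0],[0,0,0],-1],[[0,0,0],[0,0,0],-1],[[0,0,0],[0,0,0],-1],[[0,0,0],[0,0,0],-1],[[0,0,0],[0,0,0],-1],[[0,0,0],[0,0,0],-1],[[0,0,0],[0,0,0],-1]]'
python3 -m pendant '[[[0,0,0],[0,0,0],0.26],[[0,0,0],[0,0,0],0.28],[[0,0,0],[0,0,0],0.32],[[0,0,0],[0,0,0],0.36],[[0,0,0],[0,0,0],0.4],[[0,0,0],[0,0,0],0.46],[[0,0,0],[0,0,0],0.52],[[0,0,0],[0,0,0],0.6],[[0,0,0],[0,0,0],0.6],[[0,0,0],[0,0,0],0.6]]'
```

```text
time: 15.8
tool_pos: [521.5, 202.0, 40.1]
tcp_rot: [3.141, -0.001, 1.085]
contact_force: [-0.8, -0.4, 7.0]
grip_width: 56.6
finger_force: 28.4
time: 16.63
tool_pos: [521.3, 202.0, 39.8]
tcp_rot: [3.141, -0.0, 1.085]
contact_force: [-0.3, 0.5, 0.0]
grip_width: 73.3
finger_force: 0.0
```

Released with no residual force. Now I'll rise straight up, clear to the side, and check the nest.

```bash
python3 -m pendant '[[[0,0,0.1],[0,0,0],0.6],[[0,0,0.3],[0,0,0],0.6],[[0,0,0.5],[0,0,0],0.6],[[0,0,0.7],[0,0,0],0.6],[[0,0,0.9],[0,0,0],0.6],[[0,0,0.9],[0,0,0],0.6],[[0,-0.5,0.7],[0,0,0],0.6],[[0,-0.8,0.5],[0,0,0],0.6],[[0,-0.9,0],[0,0,0],0.6],[[0,-0.9,0],[0,0,0],0.6]]'
python3 -m pendant '[[[-0.3,-0.9,0],[0,0,0],0.6],[[-0.3,-0.9,0],[0,0,0],0.6],[[-0.3,-0.9,0],[0,0,0],0.6],[[-0.3,-0.9,0],[0,0,0],0.6],[[-0.3,-0.9,0],[0,0,0],0.6],[[-0.3,-0.9,0],[0,0,0],0.6],[[0,-0.5,0],[0,0,0],0.6],[[0,-0.2,0],[0,0,0],0.6],[[0,0,0],[0,0,0],0.6],[[0,0,0],[0,0,0],0.6]]'
cat > chk.py <<'E'
from h import *
np.set_printoptions(precision=2,suppress=True)
im={n:bot.capture(n) for n in("top","side")};old={"top":np.load("t0.npy"),"side":np.load("s0.npy")}
def mk(n,b):
    x,y,w,h=b;c=cv2.resize(im[n][y:y+h,x:x+w],None,fx=S,fy=S,interpolation=cv2.INTER_CUBIC).astype(float)
    k=(((c[...,2]-c[...,1])/(c.sum(2)+1)>(.1 if n=="top" else .125))*255).astype(np.uint8)
    return n,b,cv2.morphologyEx(cv2.morphologyEx(k,cv2.MORPH_OPEN,np.ones((5,5))),cv2.MORPH_CLOSE,np.ones((13,13)))
D=[mk("top",(70,195,100,80)),mk("side",(210,250,105,118))]
# combined model: tray + nested dish (dish offset v3,v4, z v5)
def cost(v,D):
    R=Ro.from_euler('z',v[2]/100).as_matrix();p=np.array([v[0],v[1],28]);Rd=R@Ro.from_euler('z',v[6]/100).as_matrix();q=p+R@np.array([v[3],v[4],6+v[5]])
    return sum(np.mean(cv2.absdiff(cv2.GaussianBlur(cv2.max(sil(n,TRAY,R,p,b),sil(n,DISH,Rd,q,b)),(9,9),0),cv2.GaussianBlur(k,(9,9),0)))/np.mean(k) for n,b,k in D)
for DD in(D,D[1:]):
    x0=np.array([522.5,202.4,-47.5,0,0,0,0])
    for r in range(3):
        s=np.vstack([x0]+[x0+np.eye(7)[i]*np.array([3,3,4,3,3,4,4])[i] for i in range(7)])
        o=minimize(cost,x0,args=(DD,),method='Nelder-Mead',options=dict(initial_simplex=s,maxiter=500));x0=o.x
    print("tray x y yaw*100 | dish rel x y z yaw*100",x0,o.fun)
# inlaid line: template match before/after
k4=lambda i:cv2.resize(i,None,fx=4,fy=4,interpolation=cv2.INTER_CUBIC)
for nm,n,(x,y,w,h) in(("lineT","top",(90,252,22,32)),("lineS","side",(300,340,20,20)),("cube","top",(204,283,22,22)),("rest+remote","top",(350,175,30,55)),("straight","top",(208,98,55,38)),("cup","top",(300,105,38,42)),("case","top",(106,108,52,38))):
    T=k4(old[n])[y*4:(y+h)*4,x*4:(x+w)*4];A=k4(im[n])[(y-6)*4:(y+h+6)*4,(x-6)*4:(x+w+6)*4]
    _,v,_,l=cv2.minMaxLoc(cv2.matchTemplate(A,T,cv2.TM_CCOEFF_NORMED));print(nm,np.array(l)/4-6,round(v,3))
E
python3 chk.py
```

```text
time: 17.47
tool_pos: [521.9, 108.4, 180.1]
tcp_rot: [3.138, -0.002, 1.086]
contact_force: [-1.1, 0.7, -1.1]
grip_width: 73.3
finger_force: 0.0
time: 18.3
tool_pos: [467.5, -73.6, 178.2]
tcp_rot: [3.141, -0.001, 1.085]
contact_force: [-1.1, 0.3, -0.5]
grip_width: 73.4
finger_force: 0.0
tray x y yaw*100 | dish rel x y z yaw*100 [522.69 203.54 -47.56   0.43   0.87  -2.35   2.7 ] 0.039532954867059905
tray x y yaw*100 | dish rel x y z yaw*100 [522.75 203.3  -47.32  -0.02   1.16  -2.14   2.93] 0.017160199480781523
lineT [0. 0.] 0.999
lineS [0. 0.] 0.998
cube [-6.  6.] -0.264
rest+remote [-0.25  0.75] 0.905
straight [0. 0.] 1.0
cup [0. 0.] 1.0
case [0. 0.] 1.0
```

The tray line hasn't moved and the dish is fully down and aligned. The arm hides the cube from above, so I'll check the cube and remote in the side view and hand in.

```bash
python3 - <<'E'
from h import *
a=np.load("s0.npy");b=bot.capture("side")
k4=lambda i:cv2.resize(i,None,fx=4,fy=4,interpolation=cv2.INTER_CUBIC)
for nm,(x,y,w,h) in(("cube",(333,235,22,28)),("remote",(254,126,44,28)),("bottle",(270,102,20,24))):
    T=k4(a)[y*4:(y+h)*4,x*4:(x+w)*4];A=k4(b)[(y-6)*4:(y+h+6)*4,(x-6)*4:(x+w+6)*4]
    _,v,_,l=cv2.minMaxLoc(cv2.matchTemplate(A,T,cv2.TM_CCOEFF_NORMED));print(nm,np.array(l)/4-6,round(v,3))
E
```

```text
cube [0. 0.] 0.999
remote [-0.75  0.5 ] 0.671
bottle [ 0.25 -5.  ] 0.286
```

```bash
python3 -m pendant '[[[-0.5,0,0.2],[0,0,0],0.6],[[-0.5,0,0.2],[0,0,0],0.6],[[-0.5,0,0.2],[0,0,0],0.6],[[-0.5,0,0.2],[0,0,0],0.6],[[-0.4,0,0.2],[0,0,0],0.6],[[-0.3,0,0],[0,0,0],0.6],[[-0.2,0,0],[0,0,0],0.6],[[0,0,0],[0,0,0],0.6],[[0,0,0],[0,0,0],0.6],[[0,0,0],[0,0,0],0.6]]'
python3 - <<'E'
from h import *
k4=lambda i:cv2.resize(i,None,fx=4,fy=4,interpolation=cv2.INTER_CUBIC)
for n,f in(("side","s0"),("top","t0")):
    a=np.load(f+".npy");b=bot.capture(n)
    for nm,(x,y,w,h) in ((("cube",(333,235,22,28)),("remote",(254,126,44,28)),("bottle",(270,102,20,24))) if n=="side" else (("remote",(350,175,24,55)),("bottle",(395,188,36,24)))):
        T=k4(a)[y*4:(y+h)*4,x*4:(x+w)*4];A=k4(b)[(y-6)*4:(y+h+6)*4,(x-6)*4:(x+w+6)*4]
        _,v,_,l=cv2.minMaxLoc(cv2.matchTemplate(A,T,cv2.TM_CCOEFF_NORMED));print(n,nm,np.array(l)/4-6,round(v,3))
E
```

```text
time: 19.28
tool_pos: [380.7, -74.0, 207.6]
tcp_rot: [3.141, -0.001, 1.085]
contact_force: [0.7, -0.4, -0.7]
grip_width: 73.6
finger_force: 0.0
side cube [0. 0.] 0.998
side remote [0. 0.] 0.997
side bottle [0. 0.] 0.999
top remote [0. 0.] 0.995
top bottle [0. 0.] 1.0
```

```bash
python3 -c "
from plant import bot
print(bot.close_job())"
```

```text
the job is handed in; nothing more can be done
None
```

The dish is nested level and fully home in the wide tray and released, the turntable and other objects have not moved in the camera checks, and the job was handed in at about 19.4 s; the result was not reported back.

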